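Load the filter into the microscope's lamp slide

ROBOT

A 6-joint arm with a two-finger parallel gripper is mounted at the origin on the work surface. World frame = base frame: x ahead of the robot, y to its left, z up, the work surface at z = 0. Lengths are in mm, angles in degrees, forces in N, time in s.
With the tool pointing down it reaches from about 350 to 850 mm from the base axis. Payload 8.1 kg.
Tool frame: the origin (TCP) lies on the centre line of the jaws, within the pads' length; the fingertips stand 19 mm ahead of it and the grasp point (between the pads) is the TCP; z points along the fingers, y is the line along which they close (so a half turn about z gives the same grasp; the last joint's range is limited). The gripper opens to 85 mm and grips with 20 to 120 N. Pads are 22 mm wide; open, the fingers measure 114 mm over their backs; the gripper's body (76 mm by 85 mm) begins 54 mm behind the grasp point. The pads swing forward as they close: fully open they stand 13 mm farther back than shut.
Start: joints at [-76.054, 7.471, 85.268, -0, 87.261, -4.893], TCP at [193.765, -567.856, 250.292] pointing down, gripper open.
Joint ranges: [-169.43, 169.43], [-51.17, 129.36], [1.28, 143.12], [-76.62, 256.62], [0, 156.53], [-152.29, 152.29]. Speed limits (degrees/s): [136.94, 136.94, 159.86, 180, 180, 180].

INTERFACE

Orientations are given as [roll, pitch, yaw] about the fixed x, y, z axes, in that order (R = Rz(yaw) Ry(pitch) Rx(roll)).
In Python, from bench import r gives the robot as it stands. The module is installed in compiled form; this text tells all that it offers.
- The arm moves only by the tool servo_tool, never from a script. Its arguments are lists of equal length, an entry for each row: "fingers": the finger opening in m, from 0 to 0.0854; "linear": the shift along the tool's x, y, z in m, a list of three; "rotation": the turn, a rotation vector about the tool's x, y, z in degrees, a list of three. A call has 1 to 10 rows; each row is the pose to reach, as a shift and turn from the pose commanded when the call began, along the tool's axes at that moment; what a row does not reach only later rows make up. A row lasts 1/10 s, in which the tool goes at most 50 mm and 8.59 degrees, less where a joint would pass 70% of its speed; a pose out of reach is approached as far as the arm can. A call with a gripper value outside its range is refused whole. The fingers move at their own pace and stop on an object; "force" is the grip in N (left out, the last holds). Time passes only in rows, so rows that repeat a pose let the fingers close. It gives the time, the measured TCP pose, the force, the opening and the grip force at its end, in the units of the state.
- r.sense(): the state, without advancing time (a new reading comes with each control period).
- r.snapshot(name): name is "side" or "top" or "wrist"; returns a dict with "frame" (420x560x3 uint8, red, green, blue), "fx", "fy", "cx", "cy" (pixels), "k1" (the pictures are not rectified: a ray, as slopes to the right and down, at radius r is drawn at 1 + k1 r^2 times it, then the intrinsics apply), "camera_from_world" (4x4, takes a point from world to camera coordinates). Camera axes: x right, y up, looking along -z (the intrinsics and any distortion apply to the point x, -y, -z); pixel columns grow to the right and rows downward; lengths in mm; the calibration is good to about 2 mm. A picture is of the moment at which its call begins. There is no depth.
- r.hand_in(): hands the job in; it is judged then, once.
The state is a dict: "time": time; "joint_pos": joint angles; "qd": joint speeds; "joint_efforts": joint torques, N m; "tool_pos": TCP position; "tcp_rot": TCP orientation; "ft_force": force on the tool from outside, world axes, zero at the start; "wrist_torque": the same for the moment, N m; "finger_gap": finger opening in mm; "grip_force": force on a finger pad.
Only numpy, scipy, OpenCV 4.12 (cv2) and the standard library are available. Lean on these libraries where they do the work, as an engineer would, in place of code of your own. Each camera call takes 0.05 s, during which the arm holds its last target. There are 200 camera calls.

TASK

With the fingertips, nudge the loose glass filter disc across the microscope's loading deck, without picking it up, until it drops flat into the round recess of the pulled-out filter slide. Then push the slide by its upright end tab all the way into the lamp housing until it stops, with the filter lying in it. Leave the other things on the bench where they are.

Things in the scene. Friction and masses are not known exactly. Their poses are not given: they have to be found in the camera images.
- lamp: Fixed microscope with lamp housing, loading deck and slide bed. Origin on the table under the slide's line of travel (x = 0); +y = the way the slide goes in, +x = from deck to slide, z up. The slide lies beside the deck, its top level with it (no step). On its other side a 9 mm guide, 32 mm high too, ends at x = +45 mm; then open table. The white microscope, 0.4 m high, fills y 172 to 433 mm.
- deck (a point): Centre of the top of the loading deck, a flat aluminium block 94 x 147 mm (x, y) with its top 32 mm above the table; in the frame of lamp it covers x -130 to -36 mm and y -75 to +72 mm. Same axes as lamp.
- slot (a point): Centre of the lower edge of the slot in the lamp housing's front face (in lamp: x 0, y 72 mm, 16 mm above the table); same axes. The black housing is x -70 to +70 mm, y 72 to 172 mm, 78 mm high; the slot is 80 mm wide and open up to 44 mm above the table.
- recess (a point): Centre of the mouth of the round recess in the steel filter slide, at the level of its rim (32 mm above the table); same axes as lamp. The recess is 50 mm across, 12 mm deep, with a closed floor and a 10 mm wide flat rim between it and the deck; it moves with the slide.
- slide (a joint): Travel of the filter slide into the lamp housing in m: 0 = fully pulled out, 0.130 = fully home against its stop. It starts between 0 and 0.025. Needs about 3 N to move, has no spring and stays where it is left. The slide is 71 mm wide (its sides at x = +-35.5 mm of lamp).
- tab (a point): Centre of the outer face (away from the lamp housing) of the slide's upright black end tab, 46 mm above the table; same axes as lamp. The tab is 50 mm wide (x), 8 mm thick (y), its top 59 mm above the table. Outside it only the slide's bed (15 mm high) and guide (32 mm high) go on, for up to 25 mm. It lies 100 mm in -y from the recess centre and stays 55 mm outside the housing when the slide is home.
- filter: The loose filter: a round disc 45 mm across and 10 mm thick, dark metal rim with a clear glass face, about 45 g. It lies flat on the loading deck (underside 32 mm above the table). Origin at the centre of its underside, z up through the disc. It lies 12 mm lower, its top 2 mm below the rim, when seated in the recess.
- bottle: Bystander: standing amber dropper bottle, 40 mm across, 105 mm high; origin under its centre.
- objective: Bystander: standing steel microscope objective, 27 mm across, 48 mm high; origin under its centre.
- slidebox: Bystander: white plastic box for glass slides, 85 x 30 x 34 mm (x, y, z), on the table; origin under its centre.
- spare: Bystander: smaller plain dark metal disc, 32 mm across, 10 mm thick, lying on the table; origin at the centre of its underside. Not to be used.
Not all that is in view belongs to the job. What is shaped like the filter but brown or purple is not meant.

How it is judged:
By the outcome, as a careful person would: the job done as asked, in the order asked, and still so for the second after the job is handed in, with the robot touching nothing.
It also fails if it takes over 48 s, if anything falls off the work surface, if the arm or the gripper's body presses on something with over 40 N, if the wrist force passes 120 N, or if a joint passes its speed limit or range.

## Working session

There is one attempt and no reset: what is moved stays moved. The work goes in short steps, Python scripts to look and compute and a tool call to move; the robot and the scene stay as the last step left them, time stands still between calls to the robot, and variables do not carry over. Pictures are saved under pics/ and viewed, at most 10 in all, crops included, and the job is handed in when it is done.

Besides the shell and the picture viewer there is one more tool, called after "Call:" by a JSON object that holds its "name" and its "arguments", one argument or row to a line. servo_tool: Moves the arm, as the interface text tells. Its arguments: {"type":"object","properties":{"fingers":{"type":"array","items":{"type":"number"}},"linear":{"type":"array","items":{"type":"array","items":{"type":"number"}}},"rotation":{"type":"array","items":{"type":"array","items":{"type":"number"}}},"force":{"type":"number"}},"required":["fingers","linear","rotation"]}

```bash
mkdir -p pics
cat > h.py <<'E'
import numpy as np, cv2
from bench import r
def snap(n,f):
    s=r.snapshot(n); cv2.imwrite('pics/'+f,s['frame'][:,:,::-1]); np.save('pics/'+n+'.npy',s,allow_pickle=True); return s
def load(n): return np.load('pics/'+n+'.npy',allow_pickle=True).item()
def K(s): return np.array([[s['fx'],0,s['cx']],[0,s['fy'],s['cy']],[0,0,1.]]),np.array([s['k1'],0,0,0.])
def pt(s,u,v,z):
    k,d=K(s); a=cv2.undistortPointsIter(np.array([[[u,v]]],float),k,d,None,None,(3,50,1e-9))[0,0]
    T=np.array(s['camera_from_world']); R=T[:3,:3]; c=-R.T@T[:3,3]
    w=R.T@np.array([a[0],-a[1],-1]); return c+w*(z-c[2])/w[2]
def px(s,P):
    k,d=K(s); T=np.array(s['camera_from_world']); P=np.atleast_2d(P)@T[:3,:3].T+T[:3,3]
    P=P*[1,-1,-1]; return cv2.projectPoints(P,np.zeros(3),np.zeros(3),k,d)[0][:,0]
E
python3 - <<'E'
from h import *
a=snap('top','top1.png'); b=snap('side','side1.png')
for s in(a,b):
    T=np.array(s['camera_from_world']);print(-T[:3,:3].T@T[:3,3],s['fx'],s['k1'])
print(r.sense())
E
```

```text
[ 463.16453296  -52.44640605 1036.75036911] 539.8305938812175 0.0627774342636626
[ 490.981015   -540.8882711   487.41292729] 392.2578274363426 0.01230223322508581
{'time': 0.1, 'joint_pos': array([-7.60550330e+01,  7.51349695e+00,  8.53232543e+01,  2.14543469e-04,
        8.72618648e+01, -4.89294017e+00]), 'qd': array([ 0.04288666, -0.13925735, -0.17079757,  0.07964078, -0.03999658,
        0.08631191]), 'joint_efforts': array([ 1.35144863e-03, -5.70951533e+01, -5.01943088e+01, -6.75936849e-05,
        8.18755216e-03, -1.36959133e-05]), 'tool_pos': array([ 193.64548243, -567.39744096,  249.31893545]), 'tcp_rot': array([-1.79901762e+02, -8.62486494e-03,  1.88378894e+01]), 'ft_force': array([ 0.21893615, -0.03026785,  0.21710816]), 'wrist_torque': array([-0.03412715,  0.0047597 ,  0.02646223]), 'grip_force': 0.0, 'finger_gap': 85.62755299773023}
```

View pics/top1.png

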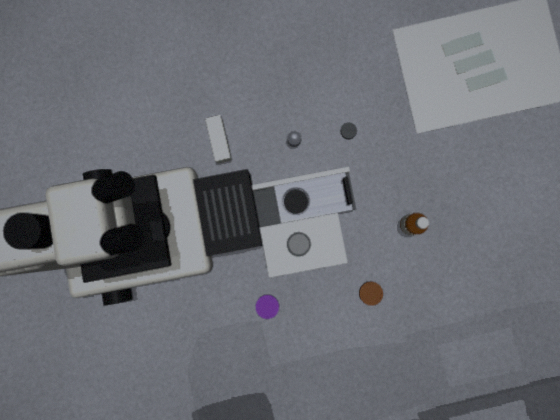

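View pics/side1.png

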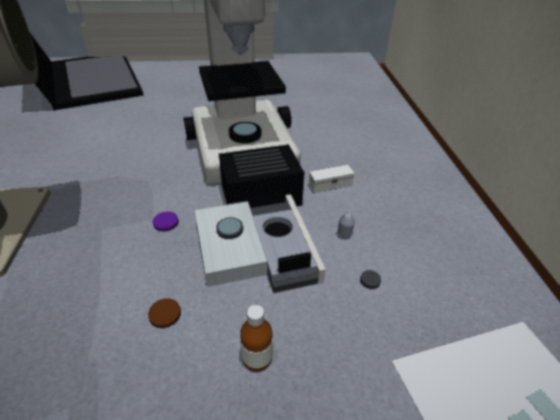

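The top picture shows these things that could be taken for the filter:
- glass disc on the deck (299,244)
- spare (349,131)
- purple disc (267,306)
- brown disc (371,293)
- recess hole (296,201)

By its description the filter is the glass disc on the deck. The tab is at (348,191), and the lamp housing is to the left at (228,213). I'll check the choice in a close crop.

Run:
```python
from h import *
s=load('top'); f=s['frame'][155:285,190:365,::-1]
cv2.imwrite('pics/crop1.png',cv2.resize(f,None,fx=4.5,fy=4.5,interpolation=cv2.INTER_CUBIC))
for n,p,z in [('filter',(299,244),42),('recess',(296,201),32),('tab',(348,191),59)]: print(n,pt(s,*p,z))
```

```text
filter [458.20828112 -66.35221531  42.        ]
recess [538.12434342 -62.21614732  32.        ]
tab [ 552.86824581 -156.42972622   59.        ]
```

View pics/crop1.png

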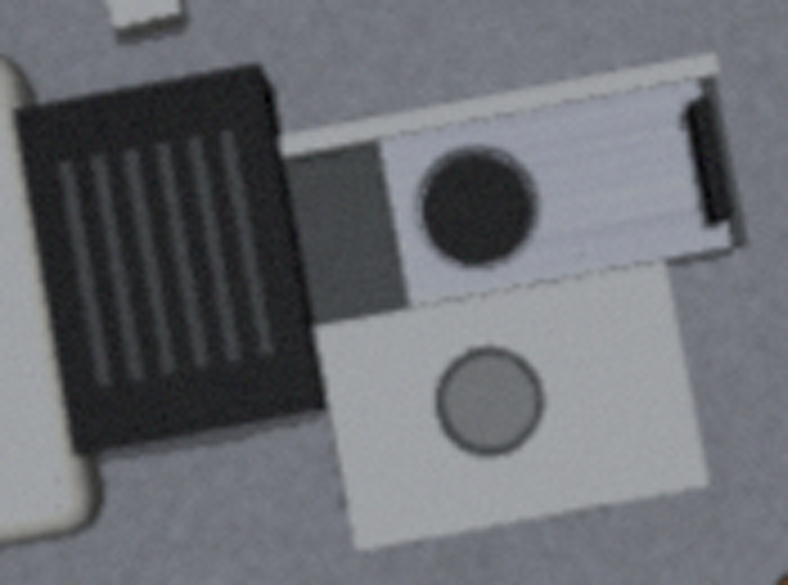

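The crop shows a grey glass disc with a dark rim on the deck at crop (490,401), so this is the filter. The recess is at (477,207) and the tab at (705,160). The deck corners are at (317,325), (664,262), (707,485) and (357,549).

```bash
cat >> h.py <<'E'
def fit(s,uv,L,z):
    W=np.array([pt(s,u,v,z)[:2] for u,v in uv]); L=np.array(L,float)
    a=W-W.mean(0); b=L-L.mean(0); th=np.arctan2((b[:,0]*a[:,1]-b[:,1]*a[:,0]).sum(),(b*a).sum())
    R=np.array([[np.cos(th),-np.sin(th)],[np.sin(th),np.cos(th)]]); t=W.mean(0)-R@L.mean(0)
    return th,R,t,W-(L@R.T+t)
E
python3 - <<'E'
from h import *
s=load('top'); c=lambda u,v:(190+(u+.5)/4.5-.5,155+(v+.5)/4.5-.5)
th,R,t,e=fit(s,[c(317,325),c(664,262),c(707,485),c(357,549)],[(-36,72),(-36,-75),(-130,-75),(-130,72)],32)
print('lamp',t,np.degrees(th),e)
for n,p,z in [('filter',(490,401),42),('recess',(477,207),32),('tabtopouter',(721,160),59),('tabtop',(708,160),59)]:
    w=pt(s,*c(*p),z); print(n,w[:2],'lamp',R.T@(w[:2]-t))
# side check
S=load('side')
w=pt(S,230,226,42)[:2];print('side filter',w,R.T@(w-t))
L=lambda x,y:R@[x,y]+t
for a in [(-36,72),(-36,-75),(-130,-75),(-130,72)]: print(px(S,[*L(*a),32]))
E
```

```text
lamp [538.65808206 -58.93686282] 9.54805254349625 [[-0.27648737 -0.69110781]
 [-0.66989778  0.56823396]
 [ 0.43310148  0.70150261]
 [ 0.51328367 -0.57862875]]
filter [458.72757665 -65.44407425] lamp [-79.90259667   6.84138433]
recess [538.86275247 -61.50258136] lamp [-0.22375277 -2.56412487]
tabtopouter [ 554.33291502 -159.77324404] lamp [  -1.2685197  -102.03953658]
tabtop [ 554.41508564 -154.55960579] lamp [ -0.32267662 -96.91175375]
side filter [459.50917018 -63.93659037] [-78.88177722   8.19833817]
[[248.10360563 202.56342372]]
[[267.14489605 262.1777196 ]]
[[205.49068655 274.03666456]]
[[195.52701306 210.86485881]]
```

```bash
cat >> h.py <<'E'
from scipy.spatial.transform import Rotation as Ro
TH=np.radians(9.548); LT=np.array([538.66,-58.94]); LR=np.array([[np.cos(TH),-np.sin(TH)],[np.sin(TH),np.cos(TH)]])
def go(xyz,yaw=None):
    q=r.sense(); A=Ro.from_euler('xyz',q['tcp_rot'],degrees=True)
    y=q['tcp_rot'][2] if yaw is None else yaw
    B=Ro.from_euler('xyz',[180,0,y],degrees=True)
    print('t',q['time'],'lin m',np.round(A.inv().apply(np.array(xyz)-q['tool_pos'])/1000,4),'rot',np.round((A.inv()*B).as_rotvec(degrees=True),2),'gap',q['finger_gap'])
def lw(x,y,z): return [*(LR@[x,y]+LT),z]
E
python3 -c "
from h import *
go([424,-67,200],2.8)"
```

```text
t 0.1 lin m [ 0.3796 -0.3991  0.0501] rot [-1.000e-01  1.000e-02  1.604e+01] gap 85.62755299773023
```

Call:
{"name": "servo_tool", "arguments": {
  "fingers": [0.03,0.03,0.03,0.03,0.03,0.03,0.03,0.03,0.03,0.03],
  "linear": [
    [0.02,-0.02,0],
    [0.05,-0.05,0],
    [0.08,-0.084,0],
    [0.115,-0.12,0],
    [0.15,-0.158,0],
    [0.185,-0.195,0],
    [0.22,-0.232,0],
    [0.255,-0.268,0.01],
    [0.29,-0.305,0.02],
    [0.32,-0.336,0.03]
  ],
  "rotation": [
    [0,0,1],
    [0,0,3],
    [0,0,5],
    [0,0,7],
    [0,0,9],
    [0,0,11],
    [0,0,13],
    [0,0,14],
    [0,0,15],
    [0,0,16]
  ]
}}

```text
time: 1.1
tool_pos: [388.1, -145.6, 220.3]
tcp_rot: [180.0, -0.0, 2.8]
ft_force: [1.4, 0.2, 0.4]
finger_gap: 30.2
grip_force: 0.0
```

```bash
python3 -c "
from h import *
go([424,-67,80],2.8)"
```

```text
t 1.1 lin m [ 0.0396 -0.0768  0.1403] rot [ 0.02 -0.05 -0.02] gap 30.175918482695575
```

Call:
{"name": "servo_tool", "arguments": {
  "fingers": [0.03,0.03,0.03,0.03,0.03,0.03,0.03],
  "linear": [
    [0.013,-0.025,0.02],
    [0.026,-0.05,0.05],
    [0.036,-0.07,0.085],
    [0.0396,-0.077,0.115],
    [0.0396,-0.077,0.132],
    [0.0396,-0.077,0.14],
    [0.0396,-0.077,0.14]
  ],
  "rotation": [
    [0,0,0],
    [0,0,0],
    [0,0,0],
    [0,0,0],
    [0,0,0],
    [0,0,0],
    [0,0,0]
  ]
}}

```text
time: 1.8
tool_pos: [422.4, -68.4, 79.4]
tcp_rot: [-180.0, 0.1, 2.8]
ft_force: [0.6, 0.7, 0.7]
finger_gap: 30.1
grip_force: 0.0
```

Run:
```python
from h import *
s=snap('wrist','w1.png'); b=snap('side','side2.png')
cv2.imwrite('pics/pair.png',np.hstack([cv2.resize(s['frame'][:,:,::-1],(400,300)),cv2.resize(b['frame'][150:300,140:340,::-1],(400,300))]))
go([424,-67,56],2.8); print(r.sense()['tool_pos'])
```

```text
t 1.9 lin m [ 0.0001 -0.002   0.0254] rot [ 0.02 -0.06  0.01] gap 29.97321316692235
[423.94461312 -68.95547368  81.40316254]
```

View pics/pair.png

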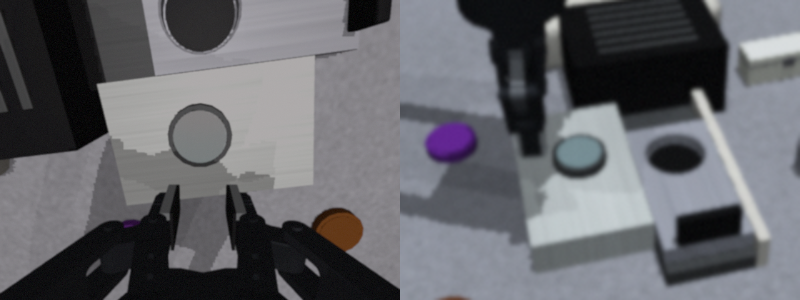

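The wrist view (left) shows the filter at (200,135), centred between the fingers at (173,205) and (232,205). The recess is straight ahead at (201,10). The side view shows the fingers behind the disc, so I'll descend gently.

Call:
{"name": "servo_tool", "arguments": {
  "fingers": [0.03,0.03,0.03,0.03,0.03],
  "linear": [
    [0,-0.001,0.008],
    [0,-0.001,0.015],
    [0,-0.001,0.019],
    [0,-0.001,0.021],
    [0,-0.001,0.022]
  ],
  "rotation": [
    [0,0,0],
    [0,0,0],
    [0,0,0],
    [0,0,0],
    [0,0,0]
  ]
}}

```text
time: 2.4
tool_pos: [423.2, -67.6, 58.2]
tcp_rot: [-180.0, 0.0, 2.8]
ft_force: [0.8, 0.1, -0.4]
finger_gap: 30.0
grip_force: 0.0
```

Run:
```python
from h import *
s=snap('wrist','w2.png'); q=r.sense(); print(q['tool_pos'],q['ft_force'])
S=snap('side','side3.png')
a=cv2.resize(S['frame'][190:260,180:280,::-1],(400,280),interpolation=cv2.INTER_CUBIC)
b=cv2.resize(s['frame'][:,:,::-1],(400,300))[:280]
cv2.imwrite('pics/pair2.png',np.hstack([b,a]))
```

```text
[423.23298276 -67.5494561   58.24421834] [ 0.21054204 -0.35590894 -0.09396554]
```

View pics/pair2.png

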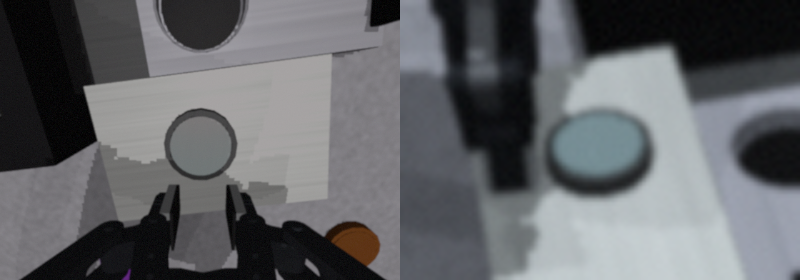

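The filter at (201,145) is still centred between the fingers at (173,205) and (235,205). There is no contact yet, so I'll creep down.

Call:
{"name": "servo_tool", "arguments": {
  "fingers": [0.03,0.03,0.03,0.03],
  "linear": [
    [0,0,0.001],
    [0,0,0.002],
    [0,0,0.003],
    [0,0,0.003]
  ],
  "rotation": [
    [0,0,0],
    [0,0,0],
    [0,0,0],
    [0,0,0]
  ]
}}

```text
time: 2.9
tool_pos: [423.3, -67.6, 55.4]
tcp_rot: [-180.0, 0.0, 2.8]
ft_force: [-0.0, 0.8, -0.2]
finger_gap: 29.8
grip_force: 0.0
```

Call:
{"name": "servo_tool", "arguments": {
  "fingers": [0.03,0.03,0.03],
  "linear": [
    [0,0,0.001],
    [0,0,0.0015],
    [0,0,0.0015]
  ],
  "rotation": [
    [0,0,0],
    [0,0,0],
    [0,0,0]
  ]
}}

```text
time: 3.2
tool_pos: [423.3, -67.6, 53.9]
tcp_rot: [-180.0, 0.0, 2.8]
ft_force: [-0.5, -0.3, -0.1]
finger_gap: 30.0
grip_force: 0.0
```

Call:
{"name": "servo_tool", "arguments": {
  "fingers": [0.03,0.03],
  "linear": [
    [0,0,0.001],
    [0,0,0.001]
  ],
  "rotation": [
    [0,0,0],
    [0,0,0]
  ]
}}

```text
time: 3.4
tool_pos: [423.3, -67.6, 52.9]
tcp_rot: [-180.0, 0.0, 2.8]
ft_force: [0.1, -0.1, 0.7]
finger_gap: 29.9
grip_force: 0.0
```

Call:
{"name": "servo_tool", "arguments": {
  "fingers": [0.03,0.03],
  "linear": [
    [0,0,0.001],
    [0,0,0.001]
  ],
  "rotation": [
    [0,0,0],
    [0,0,0]
  ]
}}

```text
time: 3.6
tool_pos: [423.3, -67.5, 51.9]
tcp_rot: [-180.0, 0.0, 2.8]
ft_force: [0.0, 0.1, -0.0]
finger_gap: 30.4
grip_force: 0.0
```

Call:
{"name": "servo_tool", "arguments": {
  "fingers": [0.03,0.03],
  "linear": [
    [0,0,0.001],
    [0,0,0.001]
  ],
  "rotation": [
    [0,0,0],
    [0,0,0]
  ]
}}

```text
time: 3.8
tool_pos: [423.3, -67.6, 50.9]
tcp_rot: [-180.0, 0.0, 2.8]
ft_force: [0.1, 0.9, 0.1]
finger_gap: 30.2
grip_force: 0.0
```

Call:
{"name": "servo_tool", "arguments": {
  "fingers": [0.03,0.03],
  "linear": [
    [0,0,0.001],
    [0,0,0.001]
  ],
  "rotation": [
    [0,0,0],
    [0,0,0]
  ]
}}

```text
time: 4.0
tool_pos: [423.5, -67.6, 50.6]
tcp_rot: [180.0, 0.0, 2.8]
ft_force: [-3.8, 1.2, 7.6]
finger_gap: 30.4
grip_force: 3.8
```

Contact with the deck came at z 50.7. I'll lift 3 mm and push.

Call:
{"name": "servo_tool", "arguments": {
  "fingers": [0.03,0.03,0.03,0.03,0.03,0.03,0.03,0.03,0.03,0.03],
  "linear": [
    [0,0,-0.003],
    [0.003,0,-0.003],
    [0.007,0,-0.003],
    [0.011,0,-0.003],
    [0.016,0,-0.003],
    [0.021,0,-0.003],
    [0.026,0,-0.003],
    [0.031,0,-0.003],
    [0.036,0,-0.003],
    [0.04,0,-0.003]
  ],
  "rotation": [
    [0,0,0],
    [0,0,0],
    [0,0,0],
    [0,0,0],
    [0,0,0],
    [0,0,0],
    [0,0,0],
    [0,0,0],
    [0,0,0],
    [0,0,0]
  ]
}}

```text
time: 5.0
tool_pos: [463.8, -65.6, 53.0]
tcp_rot: [-180.0, 0.0, 2.8]
ft_force: [-0.9, 0.1, 0.0]
finger_gap: 30.0
grip_force: 0.1
```

Run:
```python
from h import *
s=snap('wrist','w3.png'); cv2.imwrite('pics/w3c.png',s['frame'][:,:,::-1])
print(r.sense()['tool_pos'],r.sense()['ft_force'])
```

```text
[464.32341291 -65.60518302  53.18824141] [-0.56339852 -0.24320195 -0.4650467 ]
```

View pics/w3c.png

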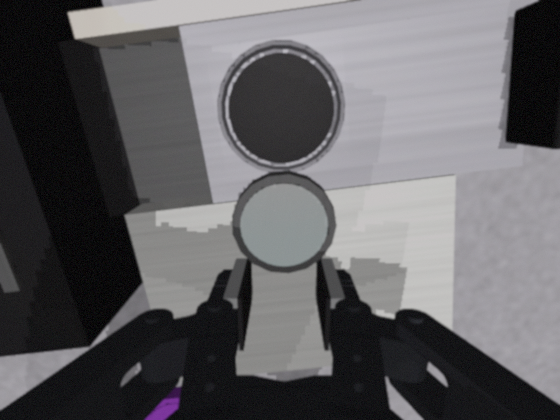

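The filter at (284,222) is touching both fingers, and the recess is at (281,104).

Run:
```python
from h import *
s=load('wrist'); f=pt(s,284,222,42)[:2]; c=pt(s,281,104,32)[:2]; print(f,c,LR.T@(f-LT),LR.T@(c-LT), np.linalg.norm(pt(s,219,104,32)-pt(s,344,104,32)), np.linalg.norm(pt(s,232,222,42)-pt(s,336,222,42)))
q=r.sense(); A=Ro.from_euler('xyz',q['tcp_rot'],degrees=True)
for p in(f,c): print(A.inv().apply([p[0]-q['tool_pos'][0],p[1]-q['tool_pos'][1],0]))
```

```text
[493.45637947 -63.36505277] [540.94852349 -59.79018401] [-45.31141451   3.13434461] [ 2.11579727 -1.21801252] 51.17638006606421 43.98183040320911
[ 2.92081627e+01 -7.94170400e-01  2.11362861e-02]
[ 7.68190780e+01 -2.01195065e+00  5.55969110e-02]
```

Call:
{"name": "servo_tool", "arguments": {
  "fingers": [0.03,0.03,0.03,0.03,0.03,0.03,0.03,0.03,0.03,0.03],
  "linear": [
    [0.004,0,0],
    [0.009,-0.0005,0],
    [0.014,-0.0005,0],
    [0.019,-0.001,0],
    [0.024,-0.001,0],
    [0.029,-0.001,0],
    [0.034,-0.001,0],
    [0.039,-0.001,0],
    [0.044,-0.001,0],
    [0.047,-0.001,0]
  ],
  "rotation": [
    [0,0,0],
    [0,0,0],
    [0,0,0],
    [0,0,0],
    [0,0,0],
    [0,0,0],
    [0,0,0],
    [0,0,0],
    [0,0,0],
    [0,0,0]
  ]
}}

```text
time: 6.05
tool_pos: [510.8, -62.3, 53.1]
tcp_rot: [180.0, -0.0, 2.8]
ft_force: [-1.5, 0.6, 0.9]
finger_gap: 30.1
grip_force: 0.0
```

Run:
```python
from h import *
s=snap('wrist','w4.png'); S=snap('side','side4.png')
a=cv2.resize(S['frame'][190:290,190:330,::-1],(400,286),interpolation=cv2.INTER_CUBIC)
b=cv2.resize(s['frame'][:,:,::-1],(400,300))[:286]
cv2.imwrite('pics/pair4.png',np.hstack([b,a]))
print(r.sense()['tool_pos'],r.sense()['ft_force'])
```

```text
[510.69008191 -62.2702027   53.09114383] [-0.18375415  0.45583722  0.44452518]
```

View pics/pair4.png

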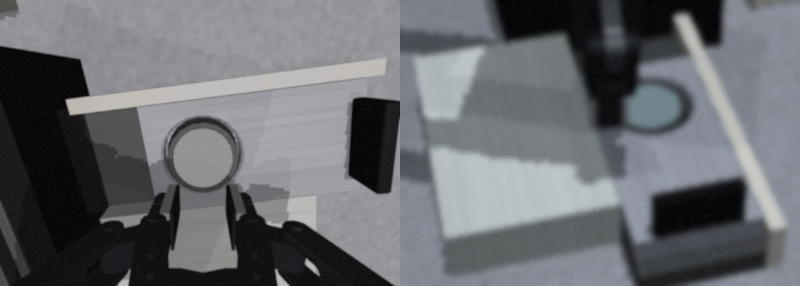

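The filter appears sunk in the recess: wrist view (203,155), and side view (655,105) shows it below the rim. I'll retract and get a clear look.

Call:
{"name": "servo_tool", "arguments": {
  "fingers": [0.03,0.03,0.03,0.03,0.03,0.03,0.03],
  "linear": [
    [-0.004,0,0],
    [-0.008,0,-0.003],
    [-0.012,0,-0.015],
    [-0.02,0,-0.035],
    [-0.03,0,-0.055],
    [-0.035,0,-0.065],
    [-0.035,0,-0.065]
  ],
  "rotation": [
    [0,0,0],
    [0,0,0],
    [0,0,0],
    [0,0,0],
    [0,0,0],
    [0,0,0],
    [0,0,0]
  ]
}}

```text
time: 6.85
tool_pos: [476.2, -64.4, 120.4]
tcp_rot: [179.9, -0.2, 2.8]
ft_force: [-0.2, -0.8, -0.1]
finger_gap: 29.9
grip_force: 0.0
```

Run:
```python
from h import *
s=snap('wrist','w5.png'); S=snap('side','side5.png')
a=cv2.resize(S['frame'][200:290,210:330,::-1],(400,300),interpolation=cv2.INTER_CUBIC)
b=cv2.resize(s['frame'][60:270,140:420,::-1],(400,300),interpolation=cv2.INTER_CUBIC)
cv2.imwrite('pics/pair5.png',np.hstack([b,a]))
go(lw(0,-140,120),9.55); go(lw(0,-140,62),9.55)
```

```text
t 6.95 lin m [ 0.0798  0.137  -0.0018] rot [ 0.01 -0.05 -6.72] gap 29.828948010403007
t 6.95 lin m [0.0798 0.137  0.0562] rot [ 0.01 -0.05 -6.72] gap 29.828948010403007
```

View pics/pair5.png

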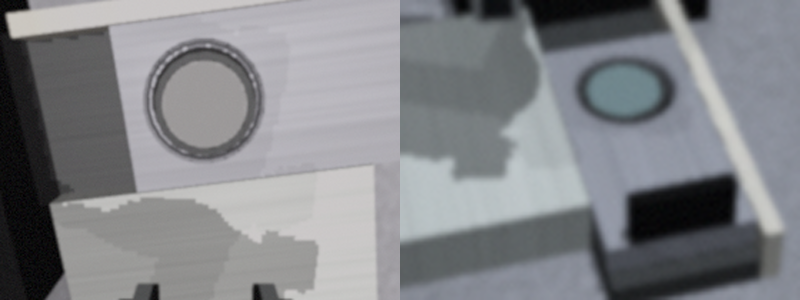

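The filter lies flat and concentric in the recess, at (205,103) in the left view and (625,90) in the right. Next I'll go outside the tab with closed fingers.

Call:
{"name": "servo_tool", "arguments": {
  "fingers": [0,0,0,0,0,0,0,0,0],
  "linear": [
    [0.01,0.02,0],
    [0.03,0.05,0],
    [0.05,0.085,0],
    [0.07,0.12,0],
    [0.08,0.137,0],
    [0.08,0.137,0.01],
    [0.08,0.137,0.035],
    [0.08,0.137,0.054],
    [0.08,0.137,0.056]
  ],
  "rotation": [
    [0,0,0],
    [0,0,-1],
    [0,0,-3],
    [0,0,-5],
    [0,0,-6.7],
    [0,0,-6.7],
    [0,0,-6.7],
    [0,0,-6.7],
    [0,0,-6.7]
  ]
}}

```text
time: 7.85
tool_pos: [558.5, -194.6, 57.0]
tcp_rot: [-179.7, 0.4, 9.5]
ft_force: [-1.7, -0.0, -0.2]
finger_gap: 0.2
grip_force: 0.0
```

Run:
```python
from h import *
q=r.sense(); print(q['tool_pos'],LR.T@(q['tool_pos'][:2]-LT),q['finger_gap'],q['ft_force'])
```

```text
[ 558.5361473  -194.64558603   56.98324474] [  -2.90920074 -137.12258699] 0.23748239096510484 [-1.69800853 -0.01563798 -0.17428785]
```

Call:
{"name": "servo_tool", "arguments": {
  "fingers": [0,0,0,0,0,0,0,0,0,0],
  "linear": [
    [0,0,0],
    [0,-0.006,0],
    [0,-0.012,0],
    [0,-0.017,0],
    [0,-0.021,0],
    [0,-0.025,0],
    [0,-0.03,0],
    [0,-0.036,0],
    [0,-0.042,0],
    [0,-0.048,0]
  ],
  "rotation": [
    [0,0,0],
    [0,0,0],
    [0,0,0],
    [0,0,0],
    [0,0,0],
    [0,0,0],
    [0,0,0],
    [0,0,0],
    [0,0,0],
    [0,0,0]
  ]
}}

```text
time: 8.85
tool_pos: [554.1, -149.3, 62.4]
tcp_rot: [180.0, -0.0, 9.5]
ft_force: [-1.1, -4.1, 1.8]
finger_gap: -0.2
grip_force: 1.8
```

Call:
{"name": "servo_tool", "arguments": {
  "fingers": [0,0,0,0,0,0,0,0,0,0],
  "linear": [
    [0,-0.006,0],
    [0,-0.012,0],
    [0,-0.018,0],
    [0,-0.024,0],
    [0,-0.03,0],
    [0,-0.036,0],
    [0,-0.042,0],
    [0,-0.048,0],
    [0,-0.054,0],
    [0,-0.06,0]
  ],
  "rotation": [
    [0,0,0],
    [0,0,0],
    [0,0,0],
    [0,0,0],
    [0,0,0],
    [0,0,0],
    [0,0,0],
    [0,0,0],
    [0,0,0],
    [0,0,0]
  ]
}}

```text
time: 9.85
tool_pos: [543.8, -89.9, 61.9]
tcp_rot: [-180.0, 0.0, 9.5]
ft_force: [-1.0, -3.7, 2.1]
finger_gap: 0.0
grip_force: 1.8
```

Run:
```python
from h import *
q=r.sense(); print(q['tool_pos'],LR.T@(q['tool_pos'][:2]-LT),LR.T@q['ft_force'][:2])
S=snap('side','side6.png'); s=snap('top','top6.png')
a=cv2.resize(S['frame'][130:290,190:350,::-1],(400,400),interpolation=cv2.INTER_CUBIC)
b=cv2.resize(s['frame'][140:300,200:360,::-1],(400,400),interpolation=cv2.INTER_CUBIC)
cv2.imwrite('pics/pair6.png',np.hstack([b,a]))
```

```text
[543.83944474 -89.89538629  61.94538217] [-2.69942534e-02 -3.13856951e+01] [-1.60367563 -3.49700122]
```

View pics/pair6.png

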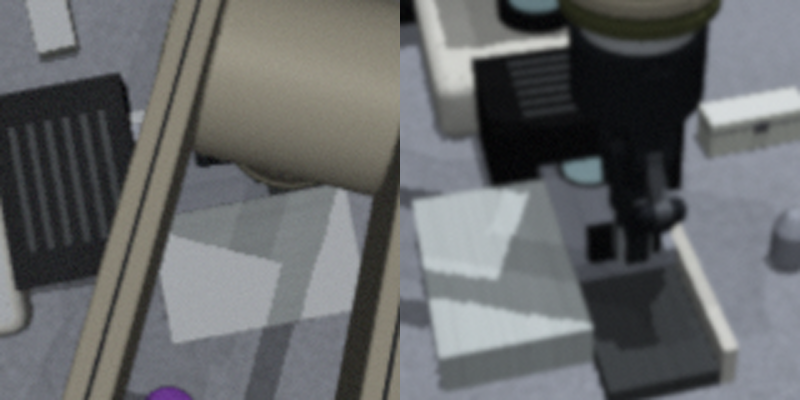

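The slide moves at about 3.7 N, and the filter at (590,170) in the side view is entering the slot. I'll continue to the stop.

Call:
{"name": "servo_tool", "arguments": {
  "fingers": [0,0,0,0,0,0,0],
  "linear": [
    [0,-0.005,0],
    [0,-0.01,0],
    [0,-0.015,0],
    [0,-0.02,0],
    [0,-0.024,0],
    [0,-0.027,0],
    [0,-0.03,0]
  ],
  "rotation": [
    [0,0,0],
    [0,0,0],
    [0,0,0],
    [0,0,0],
    [0,0,0],
    [0,0,0],
    [0,0,0]
  ]
}}

```text
time: 10.65
tool_pos: [538.7, -60.5, 61.8]
tcp_rot: [-180.0, 0.0, 9.5]
ft_force: [-1.3, -3.7, -1.2]
finger_gap: -0.2
grip_force: 1.6
```

Call:
{"name": "servo_tool", "arguments": {
  "fingers": [0,0,0],
  "linear": [
    [0,-0.001,0],
    [0,-0.002,0],
    [0,-0.003,0]
  ],
  "rotation": [
    [0,0,0],
    [0,0,0],
    [0,0,0]
  ]
}}

```text
time: 10.95
tool_pos: [538.6, -57.8, 62.0]
tcp_rot: [180.0, 0.0, 9.5]
ft_force: [-1.0, -3.8, -1.5]
finger_gap: -0.0
grip_force: 1.5
```

Call:
{"name": "servo_tool", "arguments": {
  "fingers": [0,0],
  "linear": [
    [0,-0.001,0],
    [0,-0.002,0]
  ],
  "rotation": [
    [0,0,0],
    [0,0,0]
  ]
}}

```text
time: 11.15
tool_pos: [538.3, -55.9, 62.0]
tcp_rot: [180.0, -0.0, 9.5]
ft_force: [-0.8, -4.4, -2.4]
finger_gap: -0.1
grip_force: 1.5
```

Call:
{"name": "servo_tool", "arguments": {
  "fingers": [0,0],
  "linear": [
    [0,-0.001,0],
    [0,-0.002,0]
  ],
  "rotation": [
    [0,0,0],
    [0,0,0]
  ]
}}

```text
time: 11.35
tool_pos: [537.9, -53.8, 62.0]
tcp_rot: [-180.0, 0.0, 9.5]
ft_force: [-0.9, -3.2, -2.3]
finger_gap: -0.2
grip_force: 1.5
```

Call:
{"name": "servo_tool", "arguments": {
  "fingers": [0,0],
  "linear": [
    [0,-0.001,0],
    [0,-0.002,0]
  ],
  "rotation": [
    [0,0,0],
    [0,0,0]
  ]
}}

```text
time: 11.55
tool_pos: [537.8, -53.2, 62.1]
tcp_rot: [179.9, -0.0, 9.5]
ft_force: [0.6, -13.1, -3.8]
finger_gap: 0.0
grip_force: 6.7
```

Call:
{"name": "servo_tool", "arguments": {
  "fingers": [0,0],
  "linear": [
    [0,-0.001,0],
    [0,-0.001,0]
  ],
  "rotation": [
    [0,0,0],
    [0,0,0]
  ]
}}

```text
time: 11.75
tool_pos: [537.8, -53.2, 62.2]
tcp_rot: [179.8, -0.0, 9.5]
ft_force: [1.9, -15.0, -5.2]
finger_gap: 0.3
grip_force: 7.3
```

Call:
{"name": "servo_tool", "arguments": {
  "fingers": [0,0,0,0,0,0,0,0,0,0],
  "linear": [
    [0,0.005,0],
    [0,0.015,0],
    [0,0.03,-0.005],
    [0,0.05,-0.03],
    [-0.01,0.08,-0.06],
    [-0.03,0.11,-0.1],
    [-0.06,0.15,-0.13],
    [-0.09,0.19,-0.15],
    [-0.1,0.21,-0.16],
    [-0.1,0.21,-0.16]
  ],
  "rotation": [
    [0,0,0],
    [0,0,0],
    [0,0,0],
    [0,0,0],
    [0,0,0],
    [0,0,0],
    [0,0,0],
    [0,0,0],
    [0,0,0],
    [0,0,0]
  ]
}}

```text
time: 12.75
tool_pos: [473.1, -280.2, 226.2]
tcp_rot: [179.7, -0.2, 9.3]
ft_force: [0.2, 0.6, -0.2]
finger_gap: 0.1
grip_force: 0.0
```

Run:
```python
from h import *
S=snap('side','side7.png'); s=snap('top','top7.png')
a=cv2.resize(S['frame'][130:290,190:350,::-1],(400,400),interpolation=cv2.INTER_CUBIC)
b=cv2.resize(s['frame'][140:300,200:360,::-1],(400,400),interpolation=cv2.INTER_CUBIC)
cv2.imwrite('pics/pair7.png',np.hstack([b,a]))
for n,sc,o,S_ in[('top',2.5,(200,140),s),('side',2.5,(190,130),S)]:
    print(n,[np.round((px(S_,lw(x,y,59))[0]-o)*sc) for x in(-25,25) for y in(17,25)])
```

```text
top [array([219., 187.]), array([208., 189.]), array([207., 120.]), array([196., 122.])]
side [array([176., 199.]), array([174., 192.]), array([248., 187.]), array([245., 180.])]
```

View pics/pair7.png

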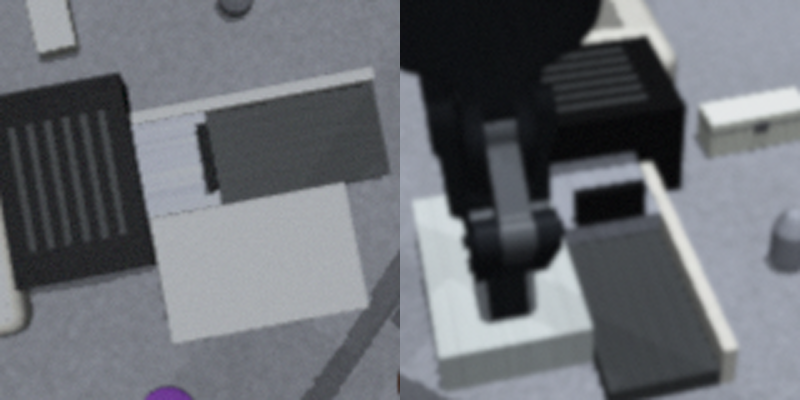

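The tab at crop (207,157) spans the predicted home position (196 to 219), the deck is empty and the bystanders in view are undisturbed. I'll hand it in.

```bash
python3 -c "
from bench import r
print(r.hand_in())"
```

```text
the job is handed in; nothing more can be done
None
```

The filter was nudged into the recess and lay flat there, then the slide was pushed home against its stop (force rose to about 15 N, tab where predicted) and handed in at about 13 s; the arm touched no bystanders.

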